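# Clamp the red-topped bottle on the shaker and lock the bar with the thumb wedge

## Robot

A 7-joint arm with a two-finger parallel gripper is mounted at the origin on a cart in front of the work surface, level with it; the furniture and walls round the work are solid. World frame = base frame: x ahead of the robot, y to its left, z up, the work surface at z = 0. Lengths are in mm, angles in rad, forces in N, time in s.
With the tool pointing down it reaches from about 425 to 875 mm from the base axis. Payload 9.9 kg.
Tool frame: the origin (TCP) lies between the finger pads; the fingertips stand 22 mm ahead of it and the grasp point (between the pads) lies 3 mm ahead of it; z points along the fingers, y is the line along which they close (so a half turn about z gives the same grasp; the last joint's range is limited). The gripper opens to 85 mm and grips with 20 to 120 N. Pads are 22 mm wide; open, the fingers measure 114 mm over their backs; the gripper's body (76 mm by 85 mm) begins 54 mm behind the grasp point. The pads swing forward as they close: fully open they stand 13 mm farther back than shut.
Start: joints at [1.186, 0.576, 0.025, 1.437, -0.015, 1.129, -0.057], TCP at [199.996, -644.695, 253.289] pointing down, gripper open.
Joint ranges: [-2.76, 2.76], [-0.34, 2.15], [-1.52, 1.57], [0.19, 2.46], [-1.09, 4.23], [0.17, 1.99], [-2.82, 2.82]. Speed limits (rad/s): [2.22, 2.22, 3.01, 3.01, 3.14, 3.14, 3.14].

## Interface

Orientations are given as a 3x3 rotation matrix whose columns are the frame's x, y, z axes.
In Python, from rig import get_obs, snapshot, get_calibration, manip gives the robot as it stands.
- The arm moves only by the tool move_arm, never from a script. Its argument "deltas" is text: rows parted by semicolons, each of 5 numbers parted by spaces: the finger opening in m, from 0 to 0.0854, then the shift along the tool's x, y, z in m, then the turn about the tool's z in degrees. In form: claw dx dy dz yaw; .... A call has 1 to 12 rows; each row is the pose to reach, as a shift and turn from the pose commanded when the call began, along the tool's axes at that moment; what a row does not reach only later rows make up. A row lasts 1/10 s, in which the tool goes at most 50 mm and 8.59 degrees, less where a joint would pass 70% of its speed; a pose out of reach is approached as far as the arm can. A call with a gripper value outside its range is refused whole. The fingers move at their own pace and stop on an object; "force" is the grip in N (left out, the last holds). Time passes only in rows, so rows that repeat a pose let the fingers close. It gives the time, the measured TCP pose, the force, the opening and the grip force at its end, in the units of the state.
- get_obs(): the state, without advancing time (a new reading comes with each control period).
- snapshot(name): name is "side" or "top"; returns the picture (480x640x3 uint8, red, green, blue); there is no depth.
- get_calibration(name): a dict with "fovy" (degrees; the focal length in pixels is half the picture's height over the tangent of half this angle, whatever the lens; pixels are square), "cx", "cy" (the principal point, pixels), "k1" (the pictures are not rectified: a ray, as slopes to the right and down, at radius r is drawn at 1 + k1 r^2 times it, then the intrinsics apply), "R" (3x3) and "t" (3): a world point X has camera coordinates R X + t. Camera axes: x right, y down, z forward; pixel columns grow to the right and rows downward; lengths in mm; the calibration is good to about 2 mm. A picture is of the moment at which its call begins. get_calibration takes no time and is no camera call.
- manip.hand_in(): hands the job in; it is judged then, once.
The state is a dict: "t": time; "joint_positions": joint angles; "qd": joint speeds; "tau": joint torques, N m; "tcp_pos": TCP position; "ee_rot": TCP orientation; "force": force on the tool from outside, world axes, zero at the start; "torque": the same for the moment, N m; "opening": finger opening in mm; "grasp_force": force on a finger pad.
Only numpy, scipy, OpenCV 4.12 (cv2) and the standard library are available. Lean on these libraries where they do the work, as an engineer would, in place of code of your own. Each camera call takes 0.05 s, during which the arm holds its last target. There are 200 camera calls.

## Task

Stand the red-topped dropper bottle upright on the shaker's platform in the blue vee stop and let go of it. Then slide the steel bar up by its black handle until its rubber pad holds the bottle snugly in the vee, and lock the bar by sliding the orange thumb wedge along its ramp under the blue keeper until it jams firmly. Leave the two black-topped bottles where they stand.

Things in the scene. Friction and masses are not known exactly. Their poses are not given: they have to be found in the camera images.
- shaker: Fixed bench shaker, white housing, aluminium platform 250 x 200 mm, its top 66 mm above the bench. Origin under its centre on the bench; x runs along the sliding bar from the black handle (nearest the robot) to the blue vee stop, y to the left of that, z up. It stands turned by -0.45 to 0.15 rad.
- seat (a point): Point on the platform top where the bottle's axis stands when it touches both walls of the blue vee stop; 75 mm along shaker x from the shaker's origin, axes as the shaker. The vee walls are 40 mm high, 9 mm thick, open towards shaker -x; the mouth is 45 mm wide.
- stop_bar: Steel bar that slides along shaker x with a friction of 3 N and stays where it is left; stroke 60 mm; it starts 30 to 48 mm short of the seated bottle. 30 mm wide, top 16 mm above the platform. Origin on the platform under the front face of its rubber pad; axes as the shaker.
- bar_pad (a point): Centre of the front face of the bar's rubber pad, 36 mm wide, from 3 to 34 mm above the platform. Touching the seated bottle it is 17 mm from the bottle's axis (so 17 mm short of the seat in shaker x).
- bar_handle (a point): Grip point of the bar's black upright handle, 16 mm along x, 24 mm along y; its top is 56 mm above the platform, this point 43 mm above the platform (13 mm below its top), and it is 126 mm behind the pad face. Pinch it across y, or push it.
- thumb_wedge: Orange wedge, captive under the blue keeper, across the bar. Slides to shaker -y and down an 8 degree ramp, friction 2 N, stays where left; starts 20 to 40 mm short of touching the bar. Origin on its underside: it touches the bar at shaker y = 0, 82 mm above the bench; then it jams, resistance rising over a few mm (10 to 15 N jams it well), hard stop 10 mm on. Friction keeps it jammed.
- wedge_tab (a point): Grip point of the wedge's orange upright thumb tab, 26 mm along x, 14 mm along y; 13 mm below its top; 63 mm to shaker +y and 33 mm up from the wedge's origin. Pinch it across x, or push its outer (+y) face towards -y. When jammed, the tab's inner face is still about 20 mm outside the bridge.
- red_dropper_mid (a point): Dropper bottle with a red top, standing loose: 106 mm tall, round, body 34 mm across up to 68 mm, above that a cap and bulb 21 mm across. This point is on its axis half-way up, 53 mm above its underside. 55 to 100 g. It stands at one of three places on the left; black-topped bottles stand at the other two.
- black_dropper_a_mid (a point): Like bottle with a black top, same size; to be left alone. Point on its axis 53 mm above its underside.
- black_dropper_b_mid (a point): Like bottle with a black top, same size; to be left alone. Point on its axis 53 mm above its underside.
- keeper_top (a point): Centre of the top of the fixed blue keeper bridge that spans bar and wedge, 108 mm above the bench, at shaker x = -20 mm, y = 0; 42 mm along x, 60 mm along y.
- splash_top (a point): Point on the top edge of the fixed black splash board, 18 mm thick and 110 mm high, that runs from the bench's front to its back (along world x, here at its y) between the bottles on the left and the shaker on the right: lift the bottle over it.
Not all that is in view belongs to the job. Leave any purple or white look-alike of the part that bears red_dropper_mid alone.

How it is judged:
By the outcome, as a careful person would: the job done as asked, in the order asked, and still so for the second after the job is handed in, with the robot touching nothing.
It also fails if it takes over 61 s, if anything falls off the work surface, if the arm or the gripper's body presses on something with over 40 N, if the wrist force passes 120 N, or if a joint passes its speed limit or range.

## Working session

There is one attempt and no reset: what is moved stays moved. The work goes in short steps, Python scripts to look and compute and a tool call to move; the robot and the scene stay as the last step left them, time stands still between calls to the robot, and variables do not carry over. Pictures are saved under pics/ and viewed, at most 10 in all, crops included, and the job is handed in when it is done.

Besides the shell and the picture viewer there is one more tool, called after ">>>" as name(argument=value, ...) on one line, values as JSON. move_arm: Moves the arm, as the interface text tells. Its arguments: {"type":"object","properties":{"deltas":{"type":"string"},"force":{"type":"number"}},"required":["deltas"]}

```bash
mkdir -p pics
cat > h.py <<'E'
import numpy as np, cv2
from rig import get_obs, snapshot, get_calibration, manip
def cal(n):
    c=get_calibration(n); f=240/np.tan(np.radians(c["fovy"])/2)
    return c,f
def ray(n,u,v):
    c,f=cal(n); R=np.array(c["R"]);t=np.array(c["t"])
    d=np.array([(u-c["cx"])/f,(v-c["cy"])/f]); s=d.copy()
    for _ in range(30): s=d/(1+c["k1"]*(s@s))
    return -R.T@t, R.T@np.array([s[0],s[1],1])
def onz(n,u,v,z):
    o,d=ray(n,u,v); return o+d*(z-o[2])/d[2]
def proj(n,X):
    c,f=cal(n); p=np.array(c["R"])@np.array(X)+np.array(c["t"]); s=p[:2]/p[2]; s=s*(1+c["k1"]*(s@s))
    return s*f+[c["cx"],c["cy"]]
def tri(a,b):
    A=np.zeros((3,3));B=np.zeros(3)
    for o,d in (a,b):
        d=d/np.linalg.norm(d);P=np.eye(3)-np.outer(d,d);A+=P;B+=P@o
    return np.linalg.solve(A,B)
def save(n,f):
    im=snapshot(n); cv2.imwrite(f,cv2.cvtColor(im,cv2.COLOR_RGB2BGR)); return im
E
python3 - <<'E'
from h import *
for n in("side","top"):
    save(n,f"pics/{n}0.png"); c,f=cal(n); print(n,f,-np.array(c["R"]).T@np.array(c["t"]),c["k1"])
o=get_obs(); print(o["t"],o["ee_rot"],o["force"])
E
```

```text
side 442.111579970479 [1004.25209233 -680.39483015  789.22607067] 0.017186064486855543
top 552.8155153817115 [ 343.00171708  140.24694556 1428.11888602] 0.04599544769452623
0.1 [[ 9.55086157e-01  2.96327796e-01 -5.18846847e-04]
 [ 2.96328244e-01 -9.55085020e-01  1.47503654e-03]
 [-5.84485252e-05 -1.56253595e-03 -9.99998778e-01]] [ 0.11202369  0.2835656  -0.48068102]
```

View pics/side0.png

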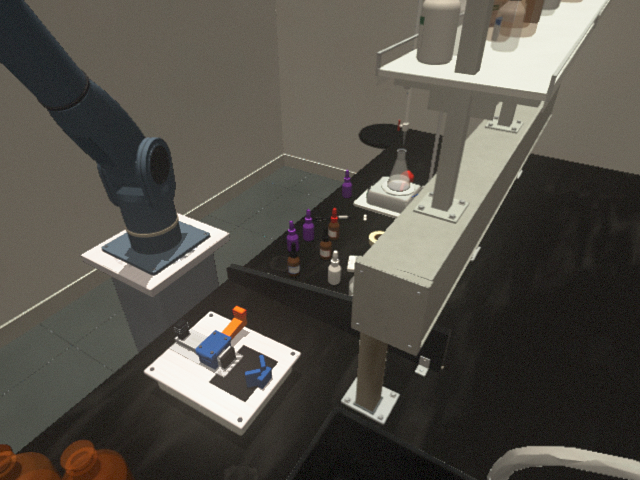

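View pics/top0.png

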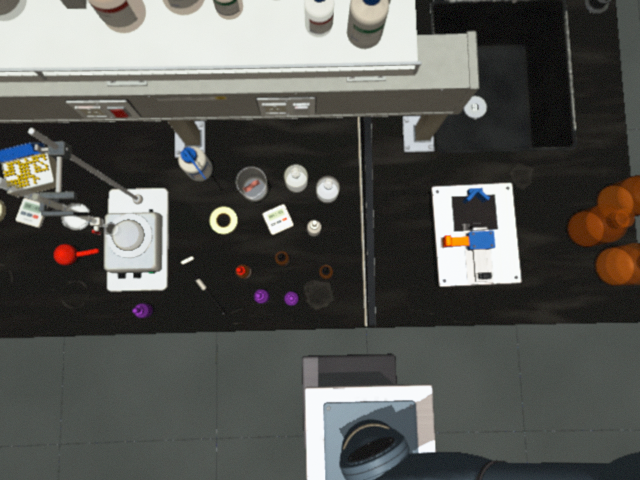

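The red-topped candidates are side (334,222) / top (243,271). The bottles at side (326,240) and (293,258) have black tops, the purple ones are at (292,235), (308,225) and (347,185), and the white one is at (335,268). Only the first fits the red-topped brown bottle. I'll confirm it in a crop along with the shaker.

Run:
```python
from h import *
s=cv2.imread("pics/side0.png");t=cv2.imread("pics/top0.png")
def c(im,u,v,w,h): return cv2.resize(im[v:v+h,u:u+w],(400,300),interpolation=cv2.INTER_CUBIC)
cv2.imwrite("pics/c1.png",np.vstack([np.hstack([c(s,280,195,100,75),c(t,220,220,120,90)]),np.hstack([c(s,140,300,160,120),c(t,420,180,140,105)])]))
for n,im in(("side",s),("top",t)):
    hsv=cv2.cvtColor(im,cv2.COLOR_BGR2HSV)
    for k,lo,hi in(("blue",(105,130,60),(122,255,255)),("orange",(6,180,120),(16,255,255)),("red",(0,180,60),(5,255,255)),("white",(0,0,150),(180,60,255))):
        m=cv2.inRange(hsv,lo,hi); N,_,st,ce=cv2.connectedComponentsWithStats(m)
        for i in range(1,N):
            if st[i,4]>25: print(n,k,st[i],ce[i].round(1))
```

```text
side blue [196 331  35  27 429] [212.6 344. ]
side blue [259 355   6  12  47] [261.8 360.4]
side blue [258 367  13  14  71] [264. 373.]
side blue [245 369  15   6  49] [252.1 371.4]
side orange [233 306  12  10  67] [238.5 309.6]
side orange [223 317  20  19 179] [232.6 326. ]
side orange [ 65 447  31  26 231] [ 78.7 456.9]
side orange [  0 451  11   5  41] [  5.4 453. ]
side red [408 171   6   8  28] [410.4 174.8]
side red [331 208   7  15  52] [333.8 215.5]
side white [424   0  42  14 326] [445.7   3.6]
side white [ 380    0  230   94 8209] [519.   50.8]
side white [378  34  40  19  77] [397.2  43.4]
side white [  347   101   197   187 10220] [443.7 205.8]
side white [494 102   8  15  75] [497.6 109.5]
side white [  81  154  209  136 2394] [159.1 250.8]
side white [421 156 107 189 387] [471.7 254.4]
side white [369 174  51  28 815] [394.8 187.4]
side white [329 265  12   7  63] [334.1 268.4]
side white [  0 269  97  60 218] [ 45.5 299.2]
side white [179 311  52  38 812] [205.2 328.7]
side white [ 144  327  157  102 5476] [220.6 375.8]
side white [219 346  11  12  36] [223.7 351.9]

[... 1761 characters left out ...]

top white [ 104  188   64  103 5420] [135.7 238.4]
top white [ 16 194  27  33 516] [ 29.5 211.7]
top white [ 71 205  18   7  98] [ 79.3 208.1]
top white [263 204  30  31 572] [277.4 219. ]
top white [211 207  26  26 329] [223.6 220.3]
top white [361 212   6 114 161] [363.7 271.7]
top white [ 63 216  25  13 253] [ 74.7 221.8]
top white [ 90 217  10  14  74] [ 95.4 223.1]
top white [308 220  13  14 134] [313.8 226.6]
top white [473 227  16   4  51] [480.1 228.8]
top white [181 257  13   7  43] [186.9 259.9]
top white [197 280   8  10  38] [200.6 284.1]
top white [ 305  385  131   95 6204] [356.2 420.6]
top white [369 459  14   8  61] [375.4 462.9]
top white [373 466  13   8  56] [378.9 469.7]
```

View pics/c1.png

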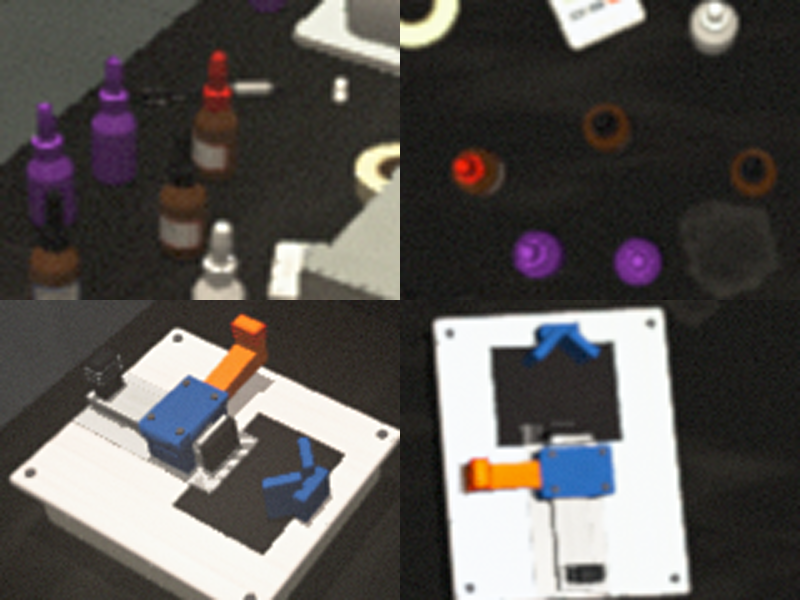

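The crops confirm that the bottle at side (334,220) / top (241,270) is the brown one with the red top, and the other two brown ones are black-topped. The shaker is seen clearly: keeper top (481,240), wedge tab about (448,242), vee (476,194) and handle about (484,280), all in the top view.

Run:
```python
from h import *
im=cv2.imread("pics/top0.png"); hsv=cv2.cvtColor(im,cv2.COLOR_BGR2HSV)
m=cv2.inRange(hsv,(0,0,150),(180,60,255)); N,L,st,ce=cv2.connectedComponentsWithStats(m)
i=L[200,440] or L[250,440]; h=cv2.convexHull(cv2.findContours((L==i).astype(np.uint8),0,1)[0][0])[:,0]
P=np.array([onz("top",*p,66)[:2] for p in h],np.float32); r=cv2.minAreaRect(P); print("plate",r)
a=np.radians(r[2]); 
while a>.6:a-=np.pi/2
print("yaw?",a)
R=np.array([[np.cos(a),-np.sin(a)],[np.sin(a),np.cos(a)]])
inv=lambda p:(R.T@(np.array(p[:2])-r[0])).round(1)
print("plate side corners check",[inv(onz("side",*p,66)) for p in((208,313),(300,355),(240,428),(145,374))])
print("keeper",inv(onz("top",481.2,240,108)),inv(onz("side",212.6,338,108)))
print("tab top",inv(onz("top",448,242,128)), inv(onz("side",238.5,308.5,128)))
print("handle top",inv(onz("top",484,281,122)))
g=lambda n,x,y,z:proj(n,np.r_[R@[x,y]+r[0],z]).round(1)
print("seat px",g("top",75,0,66),g("side",75,0,66))
A=ray("top",240.2,270);B=ray("side",333.8,215.5);print("red",tri(A,B),onz("top",240.2,270,90),onz("side",333.8,215.5,90))
for n,uv in(("purple1",(261,296)),("purple2",(291,298)),("blackA",(282,257)),("blackB",(326,271))): print(n,onz("top",*uv,85).round())
print("splash",onz("top",367,220,110))
```

```text
plate ((521.1571044921875, -272.0508728027344), (250.925537109375, 200.80308532714844), 1.350250482559204)
yaw? 0.023566316647300384
plate side corners check [array([-120.1,   85.2]), array([129.2,  87.6]), array([ 125. , -104.9]), array([-112.1, -107.6])]
keeper [-21.    0.8] [-28.6   5.9]
tab top [-24.2  85.4] [-22.1  84.8]
handle top [-119.8    7.1]
seat px [473.1 204. ] [253.4 374.2]
red [444.27294441 310.91796449  78.26834569] [443.6474323  309.61112954  90.        ] [453.29541022 294.33396148  90.        ]
purple1 [380. 261.  85.]
purple2 [373. 188.  85.]
blackA [473. 208.  85.]
blackB [436. 102.  85.]
splash [5.55327658e+02 2.19961018e-01 1.10000000e+02]
```

```bash
cat >> h.py <<'E'
a=0.0236; O=np.array([521.2,-272.0]); Rs=np.array([[np.cos(a),-np.sin(a)],[np.sin(a),np.cos(a)]])
W=lambda x,y,z:np.r_[Rs@[x,y]+O,z]
def draw(im,n,P,col,closed=True,k=4):
    q=np.array([proj(n,p) for p in P]); cv2.polylines(im,[np.int32(np.round((q*k+k/2)*16))],closed,col,1,cv2.LINE_AA,4)
def rect(x,y,z,lx,ly): return [W(x+i*lx/2,y+j*ly/2,z) for i,j in((1,1),(1,-1),(-1,-1),(-1,1))]
def circ(c,z,r): return [np.r_[c[0]+r*np.cos(t),c[1]+r*np.sin(t),z] for t in np.linspace(0,6.283,24)]
E
python3 - <<'E'
from h import *
out=[]
for n,c1,c2 in(("side",(290,200,100,75),(140,300,160,120)),("top",(225,245,80,60),(420,180,140,105))):
    im=cv2.resize(cv2.imread(f"pics/{n}0.png"),None,fx=4,fy=4,interpolation=cv2.INTER_CUBIC)
    c=(444.3,310); G=(0,255,0)
    for z,r in((0,17),(68,17),(106,5)): draw(im,n,circ(c,z,r),G)
    draw(im,n,rect(0,0,66,250,200),G); draw(im,n,rect(-20,0,108,42,60),(0,255,255)); draw(im,n,rect(-107,0,122,16,24),G)
    draw(im,n,rect(-20,85,128,26,14),G); draw(im,n,circ(W(75,0,0),66,17),G); draw(im,n,[W(19,18,69),W(19,-18,69),W(19,-18,100),W(19,18,100)],(255,0,255))
    for (u,v,w,h) in(c1,c2): out.append(cv2.resize(im[v*4:(v+h)*4,u*4:(u+w)*4],(400,300)))
cv2.imwrite("pics/ov.png",np.vstack([np.hstack([out[0],out[2]]),np.hstack([out[1],out[3]])]))
E
```

```text
(no output)
```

View pics/ov.png

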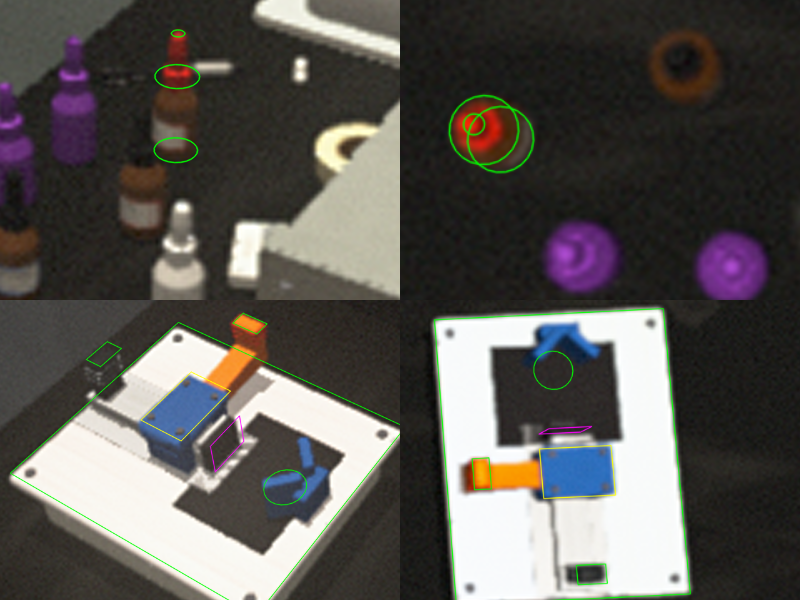

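The overlay shows that the pose model fits. Plate, keeper, handle (top about (484,277)), tab and bottle outlines all coincide to about 2 mm, with the red bottle at about (444,310). I'll move now.

```bash
cat >> h.py <<'E'
def go(X,phi=np.degrees(a)):
    o=get_obs(); R=np.array(o["ee_rot"]); d=R.T@(np.array(X)-o["tcp_pos"])/1000
    p=np.degrees(np.arctan2(R[1,0],R[0,0])); print("t",o["t"],"tcp",np.round(o["tcp_pos"],1),"phi",p.round(2),"F",np.round(o["force"],1),"open",o["opening"],"-> d",d.round(4),"yaw",round((p-phi+90)%180-90,2))
E
python3 -c "
from h import *
go([540,-200,260]); go([444,310,260])"
```

```text
t 0.1 tcp [ 199.9 -644.3  252.5] phi 17.24 F [ 0.1  0.3 -0.5] open 85.14943311527387 -> d [ 0.4565 -0.3236 -0.007 ] yaw 15.89
t 0.1 tcp [ 199.9 -644.3  252.5] phi 17.24 F [ 0.1  0.3 -0.5] open 85.14943311527387 -> d [ 0.5159 -0.8391 -0.0062] yaw 15.89
```

>>> move_arm(deltas="0.06 0.456 -0.324 -0.007 15.9;0.06 0.456 -0.324 -0.007 15.9;0.06 0.456 -0.324 -0.007 15.9;0.06 0.456 -0.324 -0.007 15.9;0.06 0.456 -0.324 -0.007 15.9;0.06 0.456 -0.324 -0.007 15.9;0.06 0.456 -0.324 -0.007 15.9;0.06 0.456 -0.324 -0.007 15.9;0.06 0.456 -0.324 -0.007 15.9;0.06 0.456 -0.324 -0.007 15.9;0.06 0.456 -0.324 -0.007 15.9;0.06 0.516 -0.839 -0.006 15.9")

```text
t: 1.3
tcp_pos: [529.1, -156.2, 259.4]
ee_rot: [[1.0, 0.025, 0.002], [0.025, -1.0, 0.0], [0.002, -0.0, -1.0]]
force: [0.6, 0.6, 0.2]
opening: 60.2
grasp_force: 0.0
```

```bash
python3 -c "
from h import *
go([444.5,310,200])"
```

```text
t 1.3 tcp [ 529.1 -156.2  259.4] phi 1.43 F [0.6 0.6 0.2] open 60.24757814168558 -> d [-0.0731 -0.4681  0.0593] yaw 0.08
```

>>> move_arm(deltas="0.06 -0.073 -0.468 0.06 0;0.06 -0.073 -0.468 0.06 0;0.06 -0.073 -0.468 0.06 0;0.06 -0.073 -0.468 0.06 0;0.06 -0.073 -0.468 0.06 0;0.06 -0.073 -0.468 0.06 0;0.06 -0.073 -0.468 0.06 0;0.06 -0.073 -0.468 0.06 0;0.06 -0.073 -0.468 0.06 0;0.06 -0.073 -0.468 0.06 0;0.06 -0.073 -0.468 0.06 0;0.06 -0.073 -0.468 0.06 0")

```text
t: 2.5
tcp_pos: [441.0, 307.9, 199.6]
ee_rot: [[1.0, 0.025, -0.001], [0.025, -1.0, -0.001], [-0.001, 0.001, -1.0]]
force: [0.3, -1.6, -0.1]
opening: 60.2
grasp_force: 0.0
```

```bash
python3 -c "
from h import *
go([444.5,310,66])
n='top'; im=save(n,'pics/x.png'); c=im[245:305,205:285]; cv2.imwrite('pics/t2.png',np.hstack([cv2.resize(cv2.cvtColor(c,4),(400,300)),cv2.resize(cv2.cvtColor(save('side','pics/y.png')[165:240,290:390],4),(400,300))]))"
```

```text
t 2.5 tcp [441.  307.9 199.6] phi 1.42 F [ 0.3 -1.6 -0.1] open 60.21831742053712 -> d [ 0.0037 -0.0021  0.1336] yaw 0.07
```

View pics/t2.png

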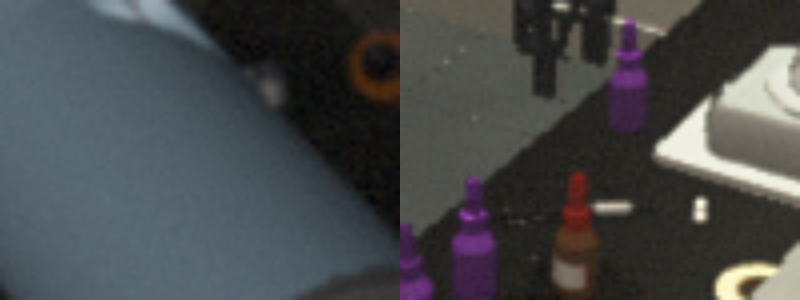

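The side view shows the fingers above the red bottle, with the bottle at about (334,215). I'll descend.

>>> move_arm(deltas="0.06 0.0035 -0.002 0.03 0;0.06 0.0035 -0.002 0.06 0;0.06 0.0035 -0.002 0.08 0;0.06 0.0035 -0.002 0.1 0;0.06 0.0035 -0.002 0.115 0;0.06 0.0035 -0.002 0.125 0;0.06 0.0035 -0.002 0.1335 0;0.06 0.0035 -0.002 0.1335 0;0.06 0.0035 -0.002 0.1335 0", force=25)

```text
t: 3.5
tcp_pos: [445.2, 309.8, 67.0]
ee_rot: [[1.0, 0.023, 0.0], [0.023, -1.0, 0.0], [0.0, -0.0, -1.0]]
force: [-0.2, 0.1, -0.2]
opening: 60.5
grasp_force: 0.0
```

```bash
python3 -c "
from h import *
go([444.5,310,66])
S=save('side','pics/y.png')
im=cv2.cvtColor(S[180:270,280:400],4); cv2.imwrite('pics/t3.png',cv2.resize(im,(800,600)))"
```

```text
t 3.5 tcp [445.2 309.8  67. ] phi 1.31 F [-0.2  0.1 -0.2] open 60.53458067283157 -> d [-0.0007 -0.0002  0.001 ] yaw -0.04
```

View pics/t3.png

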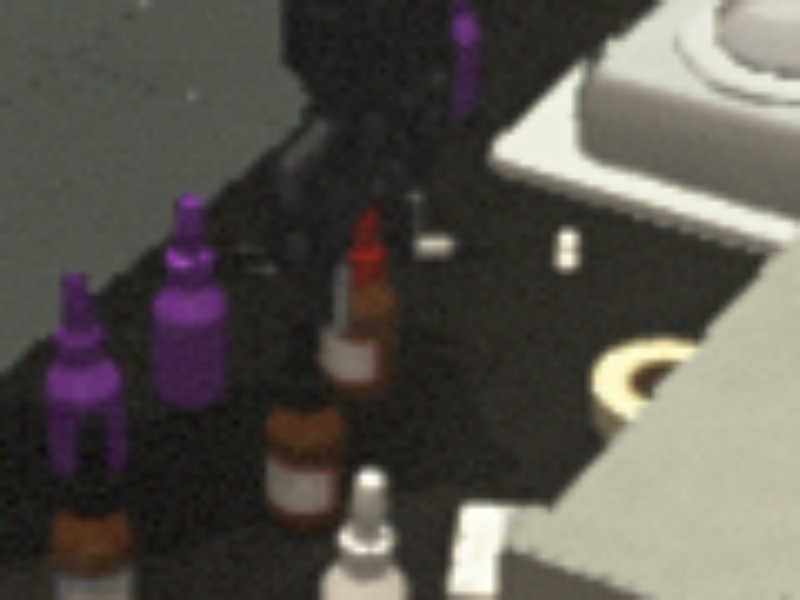

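The near finger is at crop x≈316, where it should be with the bottle (x≈360) centred between the pads. Closing and lifting.

>>> move_arm(deltas="0.02 0 0 0 0;0.02 0 0 0 0;0.02 0 0 0 0;0.02 0 0 0 0;0.02 0 0 0 0;0.02 0 0 0 0;0.02 0 0 0 0;0.02 0 0 -0.01 0;0.02 0 0 -0.03 0", force=30)

```text
t: 4.45
tcp_pos: [444.1, 309.5, 96.4]
ee_rot: [[1.0, 0.024, -0.002], [0.024, -1.0, -0.001], [-0.002, 0.001, -1.0]]
force: [-0.1, 0.5, -0.7]
opening: 29.9
grasp_force: 29.8
```

```bash
python3 -c "
from h import *
go([445,310,230]);go(W(20,0,230));go(W(71,0,230))"
```

```text
t 4.45 tcp [444.1 309.5  96.4] phi 1.35 F [-0.1  0.5 -0.7] open 29.909550723623024 -> d [ 0.0006 -0.0003 -0.1336] yaw -0.01
t 4.45 tcp [444.1 309.5  96.4] phi 1.35 F [-0.1  0.5 -0.7] open 29.909550723623024 -> d [ 0.0831  0.5833 -0.1329] yaw -0.01
t 4.45 tcp [444.1 309.5  96.4] phi 1.35 F [-0.1  0.5 -0.7] open 29.909550723623024 -> d [ 0.1341  0.5833 -0.133 ] yaw -0.01
```

>>> move_arm(deltas="0.02 0 0 -0.04 0;0.02 0 0 -0.08 0;0.02 0 0 -0.12 0;0.02 0 0 -0.133 0;0.02 0.03 0.1 -0.133 0;0.02 0.06 0.15 -0.133 0;0.02 0.075 0.2 -0.133 0;0.02 0.083 0.25 -0.133 0;0.02 0.083 0.3 -0.133 0;0.02 0.083 0.35 -0.133 0;0.02 0.083 0.4 -0.133 0;0.02 0.083 0.45 -0.133 0")

```text
t: 5.65
tcp_pos: [535.0, -77.7, 230.4]
ee_rot: [[1.0, 0.024, 0.001], [0.024, -1.0, 0.0], [0.001, -0.0, -1.0]]
force: [1.7, -0.3, -0.3]
opening: 30.0
grasp_force: 29.9
```

```bash
python3 -c "
from h import *
go(W(55,0,200))"
```

```text
t 5.65 tcp [535.  -77.7 230.4] phi 1.35 F [ 1.7 -0.3 -0.3] open 30.025788643923303 -> d [0.0366 0.194  0.0304] yaw -0.01
```

>>> move_arm(deltas="0.02 0.02 0.05 0.01 0;0.02 0.03 0.1 0.02 0;0.02 0.0366 0.15 0.03 0;0.02 0.0366 0.194 0.03 0;0.02 0.0366 0.194 0.03 0;0.02 0.0366 0.194 0.03 0;0.02 0.0366 0.194 0.03 0")

```text
t: 6.35
tcp_pos: [576.5, -267.3, 200.0]
ee_rot: [[1.0, 0.025, 0.0], [0.025, -1.0, 0.001], [0.0, -0.001, -1.0]]
force: [0.5, 0.2, -0.3]
opening: 29.9
grasp_force: 29.9
```

```bash
python3 -c "
from h import *
go(W(71,0,135))
o=get_obs(); c=o['tcp_pos']
im=cv2.resize(cv2.cvtColor(save('side','pics/y.png'),4),None,fx=4,fy=4)
b=c[2]-67
for z,r in((b,17),(b+68,17),(b+106,5)): draw(im,'side',circ(c,z,r),(0,255,0))
t=cv2.resize(cv2.cvtColor(save('top','pics/x.png'),4),None,fx=4,fy=4)
draw(t,'top',circ(c,b,17),(0,255,0))
cv2.imwrite('pics/t4.png',np.hstack([cv2.resize(im[270*4:405*4,170*4:305*4],(400,400)),cv2.resize(t[180*4:300*4,420*4:540*4],(400,400))]))"
```

```text
t 6.35 tcp [ 576.5 -267.3  200. ] phi 1.41 F [ 0.5  0.2 -0.3] open 29.934303890498338 -> d [0.0156 0.0035 0.065 ] yaw 0.06
```

View pics/t4.png

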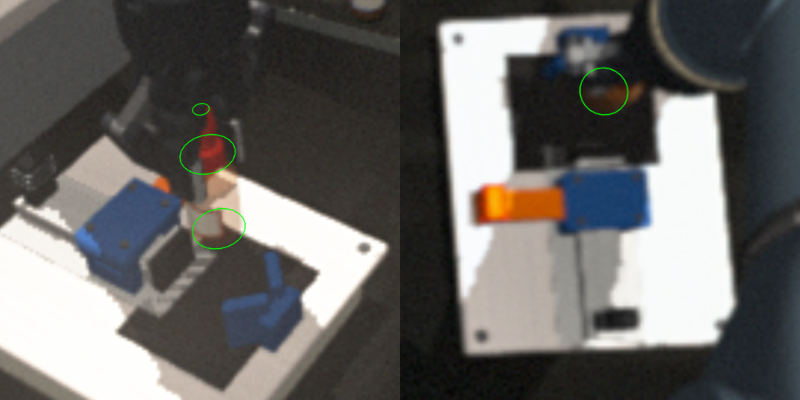

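The bottle is held with its bulb at side crop (210,110) and base at about (220,238). Compared with the drawn outline it may be tilted a few degrees, so I'll measure that numerically.

Run:
```python
from h import *
im=cv2.imread('pics/y.png'); hsv=cv2.cvtColor(im,cv2.COLOR_BGR2HSV)
m=cv2.inRange(hsv,(0,90,50),(12,255,255))|cv2.inRange(hsv,(172,90,50),(180,255,255))
for v in range(302,356,2):
    u=np.where(m[v,230:262])[0]+230; print(v,u.min() if len(u) else '',u.max() if len(u) else '',im[v,236:256:2].tolist() if v>325 and v%4==0 else '')
c=get_obs()['tcp_pos']
for z,r in((0,17),(20,17),(40,17),(68,17),(68,10.5),(80,10.5),(106,5)):
    p=[proj('side',q) for q in circ(c,c[2]-67+z,r)]; p=np.array(p); print(z,p[:,0].min().round(1),p[:,0].max().round(1),p[:,1].mean().round(1),p[:,1].max().round(1))
```

```text
302   
304   
306 239 241 
308 239 241 
310 239 242 
312 239 242 
314 238 242 
316 237 244 
318 237 245 
320 237 245 
322 237 245 
324 238 246 
326 239 248 
328 239 249 [[93, 99, 100], [59, 62, 69], [39, 54, 119], [85, 119, 177], [188, 223, 248], [181, 212, 243], [98, 123, 159], [48, 59, 73], [43, 50, 50], [47, 52, 56]]
330 239 243 
332 242 247 [[98, 103, 104], [92, 96, 101], [110, 139, 178], [116, 144, 185], [114, 141, 184], [111, 141, 181], [112, 136, 172], [224, 235, 244], [253, 255, 255], [255, 255, 255]]
334 240 244 
336   [[94, 97, 100], [91, 95, 98], [106, 124, 158], [98, 125, 153], [114, 132, 159], [158, 182, 209], [170, 196, 223], [184, 206, 226], [252, 254, 255], [251, 253, 254]]
338 231 231 
340 235 236 [[83, 96, 129], [106, 122, 151], [105, 125, 152], [160, 183, 213], [138, 158, 195], [175, 199, 224], [176, 199, 224], [182, 202, 225], [252, 254, 255], [251, 253, 254]]
342 244 244 
344   [[123, 139, 148], [127, 142, 151], [118, 135, 145], [121, 131, 142], [87, 100, 132], [174, 198, 227], [175, 196, 221], [175, 194, 219], [249, 253, 255], [251, 253, 254]]
346 244 245 
348 245 246 [[93, 109, 136], [124, 139, 151], [121, 134, 145], [121, 134, 147], [89, 103, 129], [49, 58, 78], [59, 67, 85], [86, 100, 114], [252, 255, 255], [253, 255, 255]]
350 238 244 
352 241 241 [[118, 126, 131], [58, 70, 78], [53, 65, 78], [51, 63, 77], [54, 65, 79], [53, 57, 67], [54, 58, 64], [53, 56, 59], [51, 57, 62], [59, 67, 71]]
354   
0 234.6 252.3 346.5 353.2
20 233.4 251.4 339.4 346.1
40 232.1 250.4 332.1 338.7
68 230.4 249.0 321.4 328.1
68 233.9 245.5 321.3 325.4
80 233.2 244.8 316.7 320.7
106 234.6 240.3 306.2 308.1
```

The base is about 11 mm to the left in the image and the tip about 5 mm to the right. So the bottle has swung about 10° around the pads, top towards +x. Lowering it lightly gripped onto the platform will right it.

>>> move_arm(deltas="0.02 0.004 0.001 0.01 0;0.02 0.008 0.002 0.02 0;0.02 0.0125 0.003 0.03 0;0.02 0.0155 0.0035 0.04 0;0.02 0.0155 0.0035 0.047 0;0.02 0.0155 0.0035 0.053 0;0.02 0.0155 0.0035 0.057 0;0.02 0.0155 0.0035 0.06 0;0.02 0.0155 0.0035 0.062 0;0.02 0.0155 0.0035 0.062 0", force=20)

```text
t: 7.45
tcp_pos: [591.9, -272.0, 137.6]
ee_rot: [[1.0, 0.023, 0.0], [0.023, -1.0, 0.0], [0.0, -0.0, -1.0]]
force: [-0.1, -0.3, -0.3]
opening: 30.1
grasp_force: 29.9
```

>>> move_arm(deltas="0.02 0 0 0.001 0;0.02 0 0 0.002 0;0.02 0 0 0.003 0;0.02 0 0 0.004 0;0.02 0 0 0.004 0")

```text
t: 7.95
tcp_pos: [591.9, -272.0, 133.6]
ee_rot: [[1.0, 0.023, 0.0], [0.023, -1.0, -0.0], [0.0, 0.0, -1.0]]
force: [0.4, 0.1, -0.5]
opening: 30.1
grasp_force: 30.0
```

```bash
cat > tilt.py <<'E'
from h import *
go(W(71,0,133))
im=cv2.cvtColor(save('side','pics/y.png'),4); hsv=cv2.cvtColor(im,cv2.COLOR_BGR2HSV)
m=cv2.inRange(hsv,(0,120,60),(7,255,255))|cv2.inRange(hsv,(174,120,60),(180,255,255))
v,u=np.where(m[325:372,240:275]); v+=325;u+=240
for r in range(v.min(),v.max()+1,2):
    q=u[v==r]; print(r,q.min() if len(q) else 0,q.max() if len(q) else 0,end='; ')
c=get_obs()['tcp_pos']; print()
for z,r in((0,17),(68,17),(75,10.5),(106,5)):
    p=np.array([proj('side',q) for q in circ(c,66+z,r)]); print(z,p[:,0].min().round(1),p[:,0].max().round(1),p[:,1].min().round(1),p[:,1].max().round(1))
E
python3 tilt.py
```

```text
t 7.95 tcp [ 591.9 -272.   133.6] phi 1.34 F [ 0.4  0.1 -0.5] open 30.123687626547845 -> d [ 0.0003 -0.0017  0.0006] yaw -0.02
337 248 248; 339 248 249; 341 249 250; 343 249 250; 345 247 250; 347 246 253; 349 246 253; 351 246 253; 353 247 253; 355 247 253; 357 248 250; 
0 242.6 259.7 367.0 381.1
68 238.9 256.9 344.2 358.1
75 242.0 253.1 344.3 352.9
106 243.2 248.7 335.2 339.3
```

Run:
```python
from h import *
im=cv2.resize(cv2.imread('pics/y.png'),None,fx=4,fy=4,interpolation=cv2.INTER_CUBIC);c=get_obs()['tcp_pos']
cv2.imwrite('pics/t5.png',cv2.resize(im[315*4:390*4,200*4:300*4],(800,600)))
```

```text
(no output)
```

View pics/t5.png

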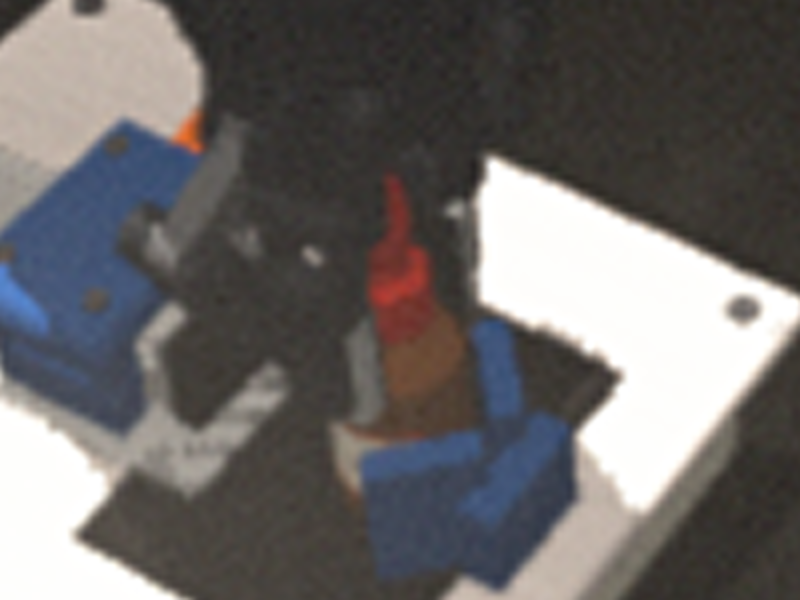

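The bottle is nearly upright between the vee walls: body edges are at crop x 335–470 as modelled and the cap at (400,290) leans only slightly. I'll lower it gently to contact.

>>> move_arm(deltas="0.025 0 0 0.001 0;0.025 0 0 0.002 0;0.025 0 0 0.002 0", force=20)

```text
t: 8.3
tcp_pos: [592.7, -272.2, 133.3]
ee_rot: [[1.0, 0.023, 0.002], [0.023, -1.0, -0.001], [0.002, 0.001, -1.0]]
force: [-3.2, 0.3, 11.8]
opening: 29.9
grasp_force: 32.5
```

>>> move_arm(deltas="0.025 0 0 0.001 0;0.025 0 0 0.0015 0;0.025 0 0 0.0015 0")

```text
t: 8.6
tcp_pos: [593.2, -272.4, 133.1]
ee_rot: [[1.0, 0.023, 0.004], [0.023, -1.0, -0.001], [0.004, 0.001, -1.0]]
force: [-4.8, 2.7, 22.0]
opening: 30.2
grasp_force: 34.3
```

>>> move_arm(deltas="0.025 0 0 -0.0025 0;0.025 0 0 -0.0028 0;0.034 0 0 -0.0028 0;0.04 0 0 -0.003 0;0.06 0 0 -0.003 0;0.06 0 0 -0.003 0;0.06 0 0 -0.003 0;0.06 0 0 -0.003 0")

```text
t: 9.4
tcp_pos: [591.9, -271.9, 133.0]
ee_rot: [[1.0, 0.023, -0.0], [0.023, -1.0, 0.0], [-0.0, -0.0, -1.0]]
force: [0.1, -0.0, -0.1]
opening: 60.3
grasp_force: 0.0
```

```bash
python3 tilt.py
python3 - <<'E'
from h import *
im=cv2.resize(cv2.imread('pics/y.png'),None,fx=4,fy=4,interpolation=cv2.INTER_CUBIC)
cv2.imwrite('pics/t6.png',cv2.resize(im[315*4:390*4,200*4:300*4],(640,480)))
E
```

```text
t 9.4 tcp [ 591.9 -271.9  133. ] phi 1.34 F [ 0.1 -0.  -0.1] open 60.28847482649364 -> d [ 0.0004 -0.0016 -0.    ] yaw -0.02
338 247 248; 340 246 248; 342 246 249; 344 246 249; 346 245 250; 348 243 252; 350 242 252; 352 243 253; 354 243 253; 356 244 252; 358 245 249; 
0 242.6 259.8 367.0 381.0
68 238.9 256.9 344.1 358.1
75 242.0 253.1 344.2 352.8
106 243.3 248.7 335.2 339.2
```

It now stands upright and free, with the cap centre at 247.7 px against 247.5 expected. I'll go up and over to the handle.

>>> move_arm(deltas="0.06 0 0 -0.02 0;0.06 0 0 -0.05 0;0.06 0 0 -0.08 0;0.06 0 0 -0.085 0;0.06 -0.04 0 -0.085 0;0.06 -0.085 0 -0.085 0;0.06 -0.13 0 -0.085 0;0.06 -0.178 -0.002 -0.085 0;0.06 -0.178 -0.002 -0.085 0;0.06 -0.178 -0.002 -0.085 0")

```text
t: 10.45
tcp_pos: [413.2, -274.4, 218.3]
ee_rot: [[1.0, 0.022, 0.0], [0.022, -1.0, -0.0], [0.0, 0.0, -1.0]]
force: [0.4, 0.1, 0.8]
opening: 59.8
grasp_force: 0.0
```

Run:
```python
from h import *
go(W(-107,1,112))
S=save('side','pics/y.png')
o=get_obs()['tcp_pos']
im=cv2.resize(cv2.cvtColor(S,4),None,fx=4,fy=4,interpolation=cv2.INTER_CUBIC)
draw(im,'side',rect(-107,1,122,16,24),(0,255,0));draw(im,'side',circ(W(75,0,0),66,17),(0,255,0));draw(im,'side',circ(W(75,0,0),134,17),(0,255,0))
cv2.imwrite('pics/t7.png',cv2.resize(im[260*4:400*4,140*4:300*4],(800,700))[:600])
```

```text
t 10.45 tcp [ 413.2 -274.4  218.3] phi 1.25 F [0.4 0.1 0.8] open 59.82876634994908 -> d [ 0.001  -0.0008  0.1063] yaw -0.1
```

View pics/t7.png

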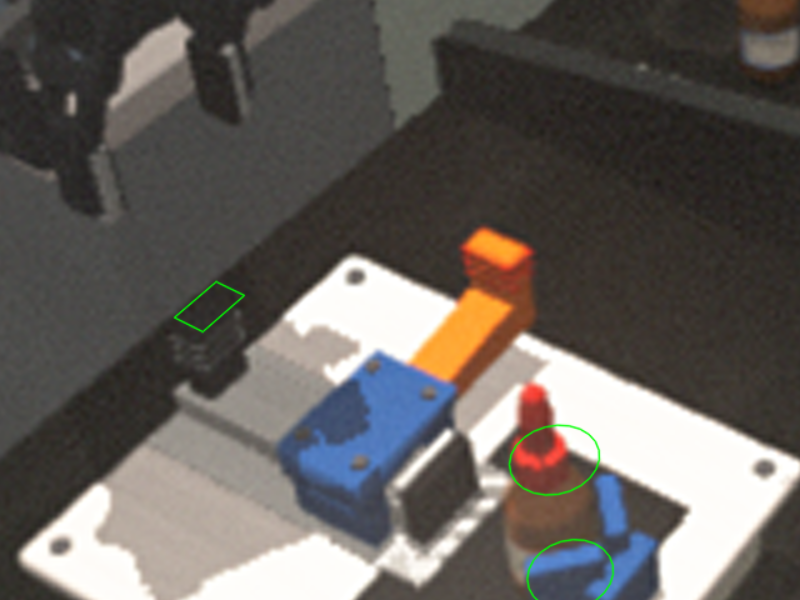

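The bottle stands upright in the vee mouth (about (540,480) in the crop), a few mm short of the seat as planned. The handle is where the model has it, at about (208,310), so I'll go down and pinch it.

>>> move_arm(deltas="0.06 0.001 -0.001 0.04 0;0.06 0.001 -0.001 0.075 0;0.06 0.001 -0.001 0.095 0;0.06 0.001 -0.001 0.106 0;0.06 0.001 -0.001 0.106 0;0.015 0.001 -0.001 0.106 0;0.015 0.001 -0.001 0.106 0;0.015 0.001 -0.001 0.106 0;0.015 0.001 -0.001 0.106 0;0.015 0.001 -0.001 0.106 0;0.015 0.001 -0.001 0.106 0", force=30)

```text
t: 11.6
tcp_pos: [416.2, -277.3, 113.8]
ee_rot: [[1.0, 0.02, 0.005], [0.02, -1.0, -0.006], [0.005, 0.006, -1.0]]
force: [0.9, -14.3, -1.4]
opening: 23.5
grasp_force: 34.8
```

>>> move_arm(deltas="0.015 0.004 0.003 0 0;0.015 0.009 0.003 0 0;0.015 0.014 0.003 0 0;0.015 0.018 0.003 0 0;0.015 0.022 0.003 0 0;0.015 0.025 0.003 0 0;0.015 0.028 0.003 0 0;0.015 0.028 0.003 0 0")

```text
t: 12.4
tcp_pos: [443.8, -277.0, 113.7]
ee_rot: [[1.0, 0.022, 0.003], [0.022, -1.0, -0.003], [0.003, 0.003, -1.0]]
force: [-0.3, -3.9, 4.9]
opening: 23.5
grasp_force: 35.7
```

>>> move_arm(deltas="0.015 0.002 0 0 0;0.015 0.004 0 0 0;0.015 0.005 0 0 0;0.015 0.006 0 0 0;0.015 0.006 0 0 0")

```text
t: 12.9
tcp_pos: [449.5, -276.8, 113.7]
ee_rot: [[1.0, 0.022, 0.002], [0.022, -1.0, -0.002], [0.002, 0.002, -1.0]]
force: [-2.0, -4.7, 8.4]
opening: 23.2
grasp_force: 36.1
```

>>> move_arm(deltas="0.015 0.001 0 0 0;0.015 0.002 0 0 0;0.015 0.002 0 0 0")

```text
t: 13.2
tcp_pos: [451.3, -276.8, 113.7]
ee_rot: [[1.0, 0.022, 0.002], [0.022, -1.0, -0.002], [0.002, 0.002, -1.0]]
force: [-3.2, -3.8, 8.5]
opening: 23.4
grasp_force: 36.2
```

>>> move_arm(deltas="0.015 0.001 0 0 0;0.015 0.002 0 0 0;0.015 0.002 0 0 0")

```text
t: 13.5
tcp_pos: [453.3, -276.7, 113.7]
ee_rot: [[1.0, 0.022, 0.002], [0.022, -1.0, -0.002], [0.002, 0.002, -1.0]]
force: [-2.9, -4.5, 8.1]
opening: 23.6
grasp_force: 36.2
```

>>> move_arm(deltas="0.015 0.001 0 0 0;0.015 0.002 0 0 0;0.015 0.002 0 0 0")

```text
t: 13.8
tcp_pos: [454.9, -276.7, 113.7]
ee_rot: [[1.0, 0.022, 0.001], [0.022, -1.0, -0.002], [0.001, 0.002, -1.0]]
force: [-4.1, -3.1, 8.4]
opening: 23.5
grasp_force: 36.4
```

Run:
```python
from h import *
im=cv2.cvtColor(save('side','pics/y.png'),4); hsv=cv2.cvtColor(im,cv2.COLOR_BGR2HSV)
m=cv2.inRange(hsv,(0,120,60),(7,255,255))|cv2.inRange(hsv,(174,120,60),(180,255,255))
v,u=np.where(m[325:372,240:275]); v+=325;u+=240
for r in range(v.min(),v.max()+1,2):
    q=u[v==r]; print(r,q.min() if len(q) else 0,q.max() if len(q) else 0,end='; ')
for z,r in((75,10.5),(106,5)):
  for x in (71,75):
    p=np.array([proj('side',q) for q in circ(W(x,0,0),66+z,r)]); print(x,z,p[:,0].min().round(1),p[:,0].max().round(1),p[:,1].min().round(1),p[:,1].max().round(1))
```

```text
338 249 249; 340 247 250; 342 247 251; 344 247 251; 346 246 251; 348 246 253; 350 244 254; 352 245 255; 354 246 255; 356 246 255; 358 246 253; 71 75 242.7 253.8 343.7 352.3
75 75 244.3 255.5 344.5 353.1
71 106 243.9 249.4 334.7 338.7
75 106 245.7 251.1 335.5 339.6
```

>>> move_arm(deltas="0.015 0.001 0 0 0;0.015 0.002 0 0 0;0.015 0.002 0 0 0")

```text
t: 14.15
tcp_pos: [455.1, -276.7, 113.6]
ee_rot: [[1.0, 0.021, -0.001], [0.021, -1.0, -0.002], [-0.001, 0.002, -1.0]]
force: [-10.2, -3.3, 13.7]
opening: 23.7
grasp_force: 37.0
```

>>> move_arm(deltas="0.015 0.001 0 0 0;0.015 0.0015 0 0 0;0.015 0.0015 0 0 0")

```text
t: 14.45
tcp_pos: [455.2, -276.7, 113.5]
ee_rot: [[1.0, 0.021, -0.004], [0.021, -1.0, -0.001], [-0.004, 0.001, -1.0]]
force: [-14.9, -3.6, 17.2]
opening: 23.4
grasp_force: 37.5
```

The bar is firmly seated: x force rises to 15 N with no more travel. I'll release, rise, and go round to outside the tab.

>>> move_arm(deltas="0.05 0 0 0 0;0.06 0 0 0 0;0.06 0 0 0 0;0.06 0 0 0 0;0.06 0 0 -0.02 0;0.06 0 0 -0.06 0;0.03 0.02 -0.04 -0.07 0;0 0.046 -0.09 -0.07 0;0 0.046 -0.135 -0.07 0;0 0.046 -0.135 -0.07 0;0 0.046 -0.135 -0.07 0")

```text
t: 15.55
tcp_pos: [501.5, -137.4, 182.1]
ee_rot: [[1.0, 0.027, -0.0], [0.027, -1.0, 0.0], [-0.0, -0.0, -1.0]]
force: [0.1, -0.4, 0.6]
opening: -0.2
grasp_force: 0.0
```

Run:
```python
from h import *
go(W(-20,130,122)); save('side','pics/y.png')
im=cv2.cvtColor(save('top','pics/x.png'),4);hsv=cv2.cvtColor(im,cv2.COLOR_BGR2HSV)
m=cv2.inRange(hsv,(0,120,60),(16,255,255)); v,u=np.where(m[225:255,430:470]);print("orange top",u.min()+430 if len(u) else None)
im=cv2.resize(cv2.imread('pics/y.png'),None,fx=4,fy=4,interpolation=cv2.INTER_CUBIC)
cv2.imwrite('pics/t8.png',cv2.resize(im[260*4:400*4,140*4:300*4],(640,560)))
```

```text
t 15.55 tcp [ 501.5 -137.4  182.1] phi 1.55 F [ 0.1 -0.4  0.6] open -0.15830701301416283 -> d [-0.0035  0.005   0.0601] yaw 0.2
orange top None
```

View pics/t8.png

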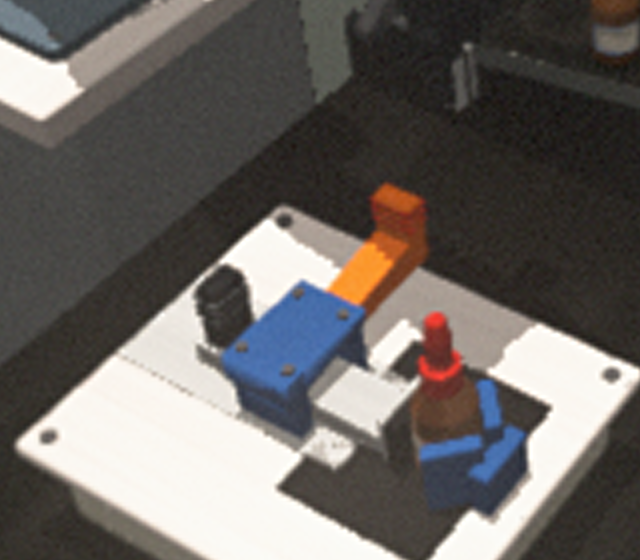

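The bar pad touches the bottle at about (405,430), the bottle is upright in the vee, and the wedge tab is free at about (398,210). I'll lower outside the tab and push it to −y.

>>> move_arm(deltas="0 -0.0035 0 0.03 0;0 -0.0035 0.002 0.05 0;0 -0.0035 0.005 0.06 0;0 -0.0035 0.005 0.06 0;0 -0.0035 0.015 0.06 0;0 -0.0035 0.022 0.06 0;0 -0.0035 0.027 0.06 0;0 -0.0035 0.03 0.06 0;0 -0.0035 0.03 0.06 0")

```text
t: 16.55
tcp_pos: [498.6, -169.6, 122.4]
ee_rot: [[1.0, 0.023, 0.001], [0.023, -1.0, -0.0], [0.001, 0.0, -1.0]]
force: [-0.4, 0.0, 0.5]
opening: -0.2
grasp_force: 0.0
```

>>> move_arm(deltas="0 0 0.003 0 0;0 0 0.006 0 0;0 0 0.009 0 0;0 0 0.012 0 0;0 0 0.012 0 0")

```text
t: 17.05
tcp_pos: [498.7, -181.7, 122.0]
ee_rot: [[1.0, 0.023, -0.0], [0.023, -1.0, -0.0], [-0.0, 0.0, -1.0]]
force: [-0.4, 0.4, 0.4]
opening: -0.1
grasp_force: 0.1
```

>>> move_arm(deltas="0 0 0.003 0 0;0 0 0.006 0 0;0 0 0.006 0 0")

```text
t: 17.35
tcp_pos: [498.8, -187.7, 122.1]
ee_rot: [[1.0, 0.023, -0.0], [0.023, -1.0, -0.0], [-0.0, 0.0, -1.0]]
force: [-0.5, 0.4, 0.8]
opening: -0.3
grasp_force: 0.1
```

```bash
cat > tab.py <<'E'
from h import *
go(W(-20,85,122))
im=cv2.cvtColor(save('side','pics/y.png'),4); hsv=cv2.cvtColor(im,cv2.COLOR_BGR2HSV)
m=cv2.inRange(hsv,(4,170,90),(18,255,255))[295:345,215:255]; v,u=np.where(m); v+=295;u+=215
print(len(u),[(r,u[v==r].min(),u[v==r].max()) for r in range(v.min(),v.max(),3) if (v==r).any()])
for y in (85,75,63): print(y,[proj('side',W(x,y+j,128)).round(1).tolist() for x,j in((-33,-7),(-7,-7),(-7,7),(-33,7))])
E
python3 tab.py
```

```text
t 17.35 tcp [ 498.8 -187.7  122.1] phi 1.3 F [-0.5  0.4  0.8] open -0.2779794804692996 -> d [ 0.0004 -0.0002  0.0001] yaw -0.05
268 [(313, np.int64(229), np.int64(233)), (316, np.int64(228), np.int64(239)), (319, np.int64(229), np.int64(239)), (322, np.int64(230), np.int64(239)), (325, np.int64(228), np.int64(239)), (328, np.int64(225), np.int64(239)), (331, np.int64(223), np.int64(239)), (334, np.int64(226), np.int64(235)), (337, np.int64(232), np.int64(233))]
85 [[232.5, 308.6], [242.1, 313.0], [246.3, 308.9], [236.7, 304.7]]
75 [[229.5, 311.5], [239.2, 315.9], [243.3, 311.8], [233.7, 307.5]]
63 [[225.8, 315.0], [235.5, 319.5], [239.8, 315.3], [230.1, 310.9]]
```

The tab has moved about 20 mm in the side view. I'll push on until the force rises.

>>> move_arm(deltas="0 0 0.002 0 0;0 0 0.004 0 0;0 0 0.004 0 0")

```text
t: 17.7
tcp_pos: [499.0, -191.4, 122.1]
ee_rot: [[1.0, 0.023, 0.0], [0.023, -1.0, -0.0], [0.0, 0.0, -1.0]]
force: [0.9, 1.7, -1.8]
opening: 0.2
grasp_force: 0.4
```

>>> move_arm(deltas="0 0 0.002 0 0;0 0 0.004 0 0;0 0 0.004 0 0")

```text
t: 18.0
tcp_pos: [499.0, -193.6, 122.0]
ee_rot: [[1.0, 0.024, -0.001], [0.024, -1.0, 0.002], [-0.001, -0.002, -1.0]]
force: [0.3, 8.0, -0.1]
opening: 0.3
grasp_force: 3.8
```

```bash
python3 tab.py
```

```text
t 18.0 tcp [ 499.  -193.6  122. ] phi 1.4 F [ 0.3  8.  -0.1] open 0.25911494354669823 -> d [ 0.0003 -0.0061 -0.    ] yaw 0.05
238 [(315, np.int64(228), np.int64(231)), (318, np.int64(226), np.int64(237)), (321, np.int64(227), np.int64(237)), (324, np.int64(228), np.int64(237)), (327, np.int64(226), np.int64(237)), (330, np.int64(224), np.int64(238)), (333, np.int64(224), np.int64(237)), (336, np.int64(233), np.int64(233))]
85 [[232.5, 308.6], [242.1, 313.0], [246.3, 308.9], [236.7, 304.7]]
75 [[229.5, 311.5], [239.2, 315.9], [243.3, 311.8], [233.7, 307.5]]
63 [[225.8, 315.0], [235.5, 319.5], [239.8, 315.3], [230.1, 310.9]]
```

Jamming has begun at 8 N. I'll press on to about 16–18 N.

>>> move_arm(deltas="0 0 0.001 0 0;0 0 0.002 0 0;0 0 0.002 0 0")

```text
t: 18.35
tcp_pos: [499.0, -194.1, 121.9]
ee_rot: [[1.0, 0.026, -0.001], [0.026, -1.0, 0.004], [-0.001, -0.004, -1.0]]
force: [0.7, 12.1, 0.8]
opening: -0.0
grasp_force: 6.3
```

>>> move_arm(deltas="0 0 0.001 0 0;0 0 0.002 0 0;0 0 0.002 0 0")

```text
t: 18.65
tcp_pos: [499.1, -194.9, 121.9]
ee_rot: [[1.0, 0.027, -0.002], [0.027, -1.0, 0.005], [-0.002, -0.005, -1.0]]
force: [-1.5, 16.8, 2.5]
opening: -0.3
grasp_force: 8.5
```

>>> move_arm(deltas="0 0 0.001 0 0;0 0 0.001 0 0;0 0 0.001 0 0")

```text
t: 18.95
tcp_pos: [499.1, -195.2, 121.9]
ee_rot: [[1.0, 0.027, -0.002], [0.027, -1.0, 0.006], [-0.002, -0.006, -1.0]]
force: [-1.7, 19.4, 3.0]
opening: -0.3
grasp_force: 9.6
```

>>> move_arm(deltas="0 0 -0.01 0 0;0 0 -0.03 0 0;0 0 -0.05 0 0;0 0 -0.06 -0.04 0;0 0 -0.06 -0.08 0;0 0 -0.06 -0.1 0;0 0 -0.06 -0.1 0;0 0 -0.06 -0.1 0")

```text
t: 19.75
tcp_pos: [497.8, -140.6, 222.2]
ee_rot: [[1.0, 0.023, 0.001], [0.023, -1.0, -0.001], [0.001, 0.001, -1.0]]
force: [0.6, 0.7, -2.2]
opening: 0.0
grasp_force: 0.0
```

Run:
```python
from h import *
old=cv2.imread('pics/t8.png')
go(W(-20,130,122)); im=cv2.cvtColor(save('side','pics/y2.png'),4)
k=cv2.resize(cv2.resize(im,None,fx=4,fy=4,interpolation=cv2.INTER_CUBIC)[260*4:400*4,140*4:300*4],(640,560))
d=np.abs(k.astype(int)-old).max(2)
for n,(x0,y0,x1,y1) in dict(bottle=(410,310,500,450),pad=(310,360,415,470),handle=(195,260,255,350),tab=(330,180,430,310)).items(): print(n,(d[y0:y1,x0:x1]>50).mean().round(3))
hsv=cv2.cvtColor(im,cv2.COLOR_BGR2HSV); m=cv2.inRange(hsv,(4,170,90),(18,255,255))[295:345,215:255]; v,u=np.where(m); v+=295;u+=215
print([(r,u[v==r].min(),u[v==r].max()) for r in range(v.min(),v.max(),3) if (v==r).any()])
r=cv2.inRange(hsv,(0,120,60),(4,255,255))[325:372,240:275]; v,u=np.where(r); print("red",u.mean()+240,v.mean()+325,v.min()+325)
```

```text
t 19.75 tcp [ 497.8 -140.6  222.2] phi 1.31 F [ 0.6  0.7 -2.2] open 0.0199634800902967 -> d [0.0002 0.0019 0.1002] yaw -0.05
bottle 0.011
pad 0.0
handle 0.0
tab 0.446
[(314, np.int64(228), np.int64(229)), (317, np.int64(225), np.int64(235)), (320, np.int64(226), np.int64(237)), (323, np.int64(227), np.int64(237)), (326, np.int64(227), np.int64(237)), (329, np.int64(225), np.int64(236)), (332, np.int64(222), np.int64(233)), (335, np.int64(228), np.int64(235))]
red 249.35928143712576 349.5928143712575 338
```

```bash
python3 -c "
from h import *
print(manip.hand_in())"
```

```text
the job is handed in; nothing more can be done
None
```

The red-topped bottle stands upright in the vee with the bar's pad snug against it. The wedge is jammed at about 19 N, the robot is clear, and the job was handed in at about 20 s.

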